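# Load a dish viewer and prop its amber shield on the stay

## Robot

A 6-joint arm with a two-finger parallel gripper is mounted at the origin on a cart in front of the work surface, level with it; the furniture and walls round the work are solid. World frame = base frame: x ahead of the robot, y to its left, z up, the work surface at z = 0. Lengths are in m, angles in rad, forces in N, time in s.
With the tool pointing down it reaches from about 0.425 to 1.125 m from the base axis. Payload 14.9 kg.
Tool frame: the origin (TCP) lies on the centre line of the jaws, within the pads' length; the fingertips stand 8 mm ahead of it and the grasp point (between the pads) lies 11 mm behind it (env.tips_ahead is the distance from the TCP to the fingertips, in m); z points along the fingers, y is the line along which they close (so a half turn about z gives the same grasp; the last joint's range is limited). The gripper opens to 91 mm and grips with 3 to 60 N. Pads are 32 mm wide; open, the fingers measure 118 mm over their backs; the gripper's body (76 mm by 178 mm) begins 60 mm behind the grasp point.
Start: joints at [1.214, 0.379, 1.734, -0, 1.028, -0.033], TCP at [0.223, 0.664, 0.222] pointing down, gripper open.
Joint ranges: [-2.77, 2.77], [-0.74, 2.19], [0, 2.66], [-1.06, 4.2], [0.31, 2.87], [-3.08, 3.08]. Speed limits (rad/s): [1.89, 1.89, 2.39, 3.14, 3.14, 3.14].

## Interface

Orientations are given as a rotation vector (axis times angle).
In Python, from cell import env gives the robot as it stands.
- The arm moves only by the shell command python3 -m pendant 'ROWS' [OPENING]. ROWS is JSON, one flat list of numbers, 4 for each row, row after row: the shift along the tool's x, y, z in cm, then the turn about the tool's z in rad. A call has 1 to 10 rows; each row is the pose to reach, as a shift and turn from the pose commanded when the call began, along the tool's axes at that moment; what a row does not reach only later rows make up. A row lasts 1/8 s, in which the tool goes at most 62.5 mm and 10.7 degrees, less where a joint would pass 70% of its speed; a pose out of reach is approached as far as the arm can. A call with a gripper value outside its range is refused whole. OPENING is the opening in per cent of the stroke, from 0 (shut) to 100 (fully open), set as the call begins (- or left out, the last holds). The fingers move at their own pace and stop on an object; the grip force is fixed at half the most. Time passes only in rows, so rows that repeat a pose let the fingers close. It gives the time, the measured TCP pose, the force, the opening and the grip force at its end, in the units of the state.
- env.get_obs(): the state, without advancing time (a new reading comes with each control period).
- env.capture(name): name is "scene" or "side" or "wrist"; returns (picture, depth): 420x560x3 uint8, red, green, blue; 420x560 float32, m along the optical axis (not along the pixel's ray), 0 where there is no reading.
- env.camera_params(name): a dict with "K" (3x3 intrinsics, pixels), "world_from_camera" (4x4, takes a point from camera to world coordinates). Camera axes: x right, y up, looking along -z (the intrinsics and any distortion apply to the point x, -y, -z); pixel columns grow to the right and rows downward; lengths in m; the calibration is good to about 2 mm. A picture is of the moment at which its call begins: read the wrist's pose just before it. camera_params takes no time and is no camera call; for the wrist camera it gives the pose at the moment of the call.
- env.hand_in(): hands the job in; it is judged then, once.
The state is a dict: "t": time; "joints": joint angles; "qd": joint speeds; "joint_torque": joint torques, N m; "eef_pos": TCP position; "orientation": TCP orientation; "wrist_force": force on the tool from outside, world axes, zero at the start; "torque": the same for the moment, N m; "opening": opening from 0.0 (shut) to 1.0 (fully open); "finger_force": force on a finger pad.
Only numpy, scipy, OpenCV 4.12 (cv2) and the standard library are available. Lean on these libraries where they do the work, as an engineer would, in place of code of your own. Each camera call takes 0.05 s, during which the arm holds its last target. There are 200 camera calls.

## Task

Swing the amber shield of the small white dish viewer fully back until it leans open by itself, lay the framed white diffuser plate from its black cradle flat on the light window, seated between the lamp bars and inside the corner locators, and set the petri dish centred on the diffuser. Then flip the red-tabbed stay fully up and lower the shield gently until it rests on the stay. Keep the dish level, and leave the jar and the other loose things where they are.

Things in the scene. Friction and masses are not known exactly. Their poses are not given: they have to be found in the camera images.
- viewer: White dish viewer fixed on the bench; grey deck 55 mm above the bench. Origin on the bench under the centre of its light window; x points from its front to its back (shield hinge), y to its left, z up. Housing x -67 to +108 mm, y -90 to +70 mm. Close by on its left stands an electrode stand with a thin upright rod 310 mm high and an arm at 130 mm; on its right a block heater 140 mm high.
- window (a point): Centre of the light window, on the deck; axes as the viewer's. The diffuser's underside shall lie here. Lamp bars 28 mm high stand at front and back, inner faces at x -37 and +37 mm, y -43 to +43. Four corner locators 5 mm high cover |x| 24 to 37, |y| 30 to 35 mm; between them, left and right of the window, the deck is free for fingers.
- shield (a joint): Angle of the amber shield (0.18 kg), rad: 0 = shut, flat over the deck; grows as its front is lifted; 1.8 = stop, leaning back past upright, where it stays by itself. Below about 1.5 it falls if let go; with the stay up it comes to rest on the stay tip at about 0.64.
- shield_hinge (a point): Point on the shield's hinge axis at the viewer's mid-line (viewer frame: x +90, y 0, z +100 mm). The hinge axis runs along the viewer's y.
- shield_handle (a point): Middle of the shield's steel bar handle: round, 10 mm thick, 104 mm long along the viewer's y, 200 mm from the hinge axis in the plane of the shield. Shut, it lies 110 mm in front of the window centre at height 100 mm. Clear gap between the bar and the shield's front edge: 35 mm.
- stay (a joint): Hinge angle of the stay in rad: 0 = folded flat along the right of the deck, pointing to the back; 1.71 = stop, fully up and just past upright (leaning to the front), where it stays by itself. It turns about the viewer's y.
- stay_pivot (a point): Pivot of the stay (viewer frame: x -20, y -72, z +75 mm). The stay is a flat steel bar 8 mm wide and 105 mm long with a rubber tip.
- stay_tab (a point): Centre of the stay's red finger tab: 18 mm long, 10 mm wide (along the viewer's y), 18 mm high, 50 mm from the pivot along the bar and 7 mm above the bar's middle line when folded. Folded, its centre is 82 mm above the bench, its top 91 mm. Turns with the stay.
- cradle: Black cradle fixed on the bench, 46 x 67 mm, origin on the bench under its centre. Floor 8 mm high; two walls 26 mm high stand along its x axis at |y| 29.5 to 33.5 mm; open at both x ends.
- diffuser_centre (a point): Centre (half-way up) of the diffuser, a white plate in a grey frame, 66 mm (its x) x 54 mm (its y) x 10 mm, 45 g. It starts flat in the cradle, axes as the cradle's, its x ends 10 mm out of the cradle. On the window its 66 mm side must lie along the viewer's x (either way round).
- dish_centre (a point): Centre (half-way up) of the clear round petri dish with cream contents, 61 mm across, 14 mm high, about 30 g, standing on the bench.
- salt_jar: Bystander: white screw-cap jar, 56 mm across, 69 mm high, origin at its underside.
- weigh_boat: Bystander: white square weighing boat, 64 x 64 x 11 mm.
- forceps: Bystander: steel forceps, 12 x 130 x 9 mm, long along its y.
- timer: Bystander: small white timer, 58 x 66 x 18 mm.
- stopper: Bystander: red rubber stopper, 23 mm across, 22 mm high, beside the electrode stand.
Mind the look-alikes: they are no part of the job. What is shaped like the part that bears dish_centre but turquoise is not meant.

How it is judged:
By the outcome, as a careful person would: the job done as asked, in the order asked, and still so for the second after the job is handed in, with the robot touching nothing.
It also fails if it takes over 72 s, if anything falls off the work surface, if the arm or the gripper's body presses on something with over 40 N, if the wrist force passes 120 N, or if a joint passes its speed limit or range.

## Working session

There is one attempt and no reset: what is moved stays moved. The work goes in short steps, Python scripts to look and compute and a shell command to move; the robot and the scene stay as the last step left them, time stands still between calls to the robot, and variables do not carry over. Pictures are saved under pics/ and viewed, at most 10 in all, crops included, and the job is handed in when it is done.

```bash
ls; mkdir -p pics; python3 - <<'E'
from cell import env
import cv2,numpy as np
for n in("scene","side"):
    p,d=env.capture(n); cv2.imwrite(f"pics/{n}0.png",p[:,:,::-1]); np.save(f"pics/{n}0.npy",d)
    c=env.camera_params(n); print(n,c["K"].round(1).tolist(),np.array(c["world_from_camera"]).round(3).tolist(),[k for k in c])
o=env.get_obs();print({k:np.round(v,3) for k,v in o.items()},env.tips_ahead)
E
```

```text
pics
scene [[487.2, 0.0, 283.1], [0.0, 487.2, 208.9], [0.0, 0.0, 1.0]] [[0.79, 0.382, -0.48, -0.04], [-0.613, 0.493, -0.618, -0.932], [0.001, 0.782, 0.623, 0.803], [0.0, 0.0, 0.0, 1.0]] ['K', 'world_from_camera']
side [[528.4, 0.0, 296.0], [0.0, 528.4, 207.5], [0.0, 0.0, 1.0]] [[0.25, 0.475, -0.843, -0.695], [-0.968, 0.106, -0.228, -0.58], [-0.019, 0.873, 0.486, 0.777], [0.0, 0.0, 0.0, 1.0]] ['K', 'world_from_camera']
{'t': np.float64(0.1), 'joints': array([ 1.214,  0.379,  1.735, -0.   ,  1.029, -0.033]), 'qd': array([-0.001, -0.003, -0.   ,  0.   ,  0.001,  0.   ]), 'joint_torque': array([-0.0000e+00, -7.6503e+01, -4.3530e+01,  6.5000e-02,  4.0000e-02,
        0.0000e+00]), 'eef_pos': array([0.223, 0.663, 0.221]), 'orientation': array([-5.06e-01, -3.10e+00,  1.00e-03]), 'wrist_force': array([-0.379, -0.685,  0.183]), 'torque': array([-0.009, -0.024, -0.023]), 'finger_force': np.float64(0.0), 'opening': np.float64(1.001)} 0.008
```

View pics/scene0.png

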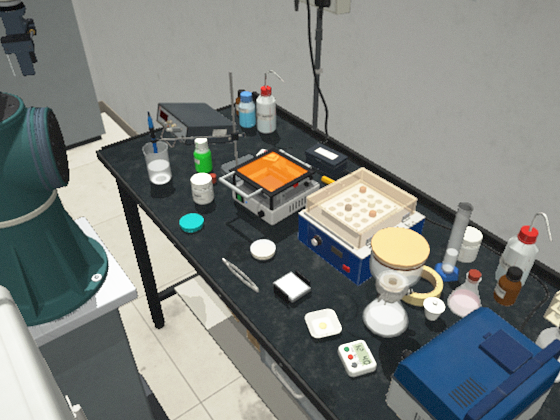

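View pics/side0.png

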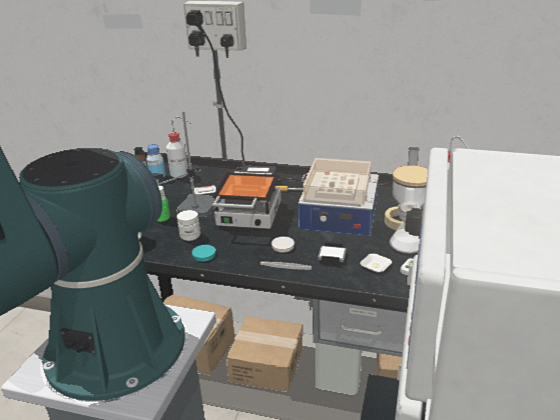

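Candidates:
- **Dish:** cream round (263,249), or turquoise (192,223), which is the look-alike.
- **Diffuser:** white plate in the black cradle (292,286), the black object with a white patch (327,155), or the weigh boat (323,323).

I choose (263,249) and (292,286), and check them in one crop.

```bash
cat > h.py <<'E'
from cell import env
import cv2,numpy as np
def cam(n):
    c=env.camera_params(n); return np.array(c["K"]),np.array(c["world_from_camera"])
def ray(C,u,v):
    K,T=C; d=np.array([(u-K[0,2])/K[0,0],-(v-K[1,2])/K[1,1],-1.]); return T[:3,3],T[:3,:3]@d
def onz(C,u,v,z):
    o,d=ray(C,u,v); return o+d*(z-o[2])/d[2]
def dep(C,D,u,v):
    o,d=ray(C,u,v); return o+d*D[int(v),int(u)]
def blobs(mask,amin=60):
    n,l,s,c=cv2.connectedComponentsWithStats(mask.astype(np.uint8)*255)
    return [(i,s[i],c[i],l) for i in range(1,n) if s[i][4]>=amin]
def shift(dw):   # world shift (m) -> tool cm
    from scipy.spatial.transform import Rotation as R
    return (R.from_rotvec(env.get_obs()["orientation"]).as_matrix().T@np.array(dw))*100
E
python3 - <<'E'
from h import *
p=cv2.imread("pics/scene0.png");D=np.load("pics/scene0.npy");C=cam("scene")
cv2.imwrite("pics/crop0.png",cv2.resize(p[130:320,165:345],None,fx=3.1,fy=3.1,interpolation=cv2.INTER_CUBIC))
for n,u,v in[("dish",263,249),("turq",192,223),("diff",292,286),("blk",327,155),("shield",272,174),("jar",202,180),("boat",323,323),("timer",357,357),("rod",232,75),("heater",360,200)]:
    print(n,dep(C,D,u,v).round(3))
E
```

```text
dish [ 0.437 -0.241  0.014]
turq [ 0.351 -0.057  0.016]
diff [ 0.415 -0.376  0.018]
blk [ 0.8   -0.058  0.043]
shield [ 0.561 -0.111  0.105]
jar [0.431 0.02  0.07 ]
boat [ 0.409 -0.485  0.006]
timer [ 0.402 -0.589  0.015]
rod [0.912 0.619 0.028]
heater [ 0.63  -0.351  0.136]
```

View pics/crop0.png

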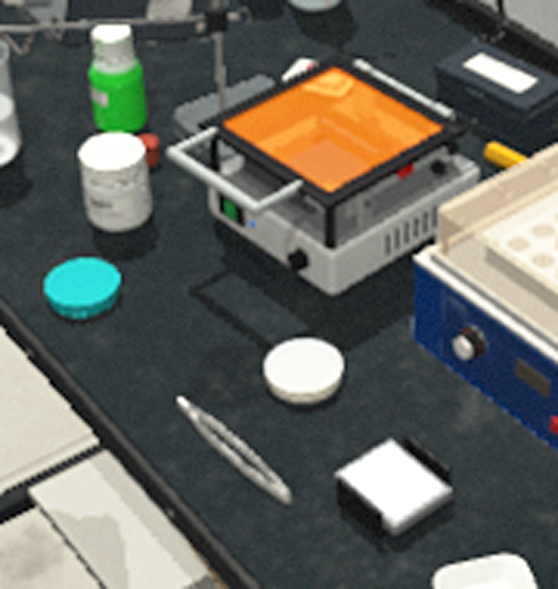

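The crop confirms the choices: cream dish, white plate in the black cradle, and turquoise as the look-alike. The handle bar runs at about scene (220,179)–(252,197), and the red tab is near (296,185). Next I measure the poses.

```bash
python3 - <<'E'
from h import *
C=cam("scene");S=cam("side")
p=cv2.imread("pics/scene0.png");D=np.load("pics/scene0.npy");hsv=cv2.cvtColor(p,cv2.COLOR_BGR2HSV)
L=onz(C,220.5,179,.1);R=onz(C,252,196.8,.1);print("handle",L.round(3),R.round(3),np.linalg.norm(L-R))
m=(hsv[...,0]>5)&(hsv[...,0]<20)&(hsv[...,1]>180)&(hsv[...,2]>120)
for i,s,c,l in blobs(m,500):
    pts=np.array([onz(C,u,v,.1)[:2] for v,u in np.argwhere(l==i)],np.float32);print("orange",c,s[4],cv2.minAreaRect(pts))
for nm,(u0,v0,u1,v1),z in[("dish",(240,235,285,265),.014),("diff",(272,270,314,304),.018)]:
    m=np.zeros(p.shape[:2],bool);q=hsv[v0:v1,u0:u1];m[v0:v1,u0:u1]=(q[...,2]>195)&(q[...,1]<70)
    for i,s,c,l in blobs(m,100):
        P=np.array([onz(C,u,v,z)[:2] for v,u in np.argwhere(l==i)],np.float32);print(nm,c,s[4],cv2.minAreaRect(P))
m=((hsv[...,0]<5)|(hsv[...,0]>175))&(hsv[...,1]>150)&(hsv[...,2]>100)
for i,s,c,l in blobs(m,6):
    if 180<c[0]<330 and 150<c[1]<260: print("red",c,s[4],onz(C,*c,.085).round(3))
# rod
print("rod base",onz(C,236,163,.01).round(3))
# points with z in heater top band, nearest viewer
W=np.array([[dep(C,D,u,v) for u in range(150,430)] for v in range(60,300)])
H=W[(W[...,2]>.125)&(W[...,2]<.15)&(W[...,1]<-.15)]; print("heater",cv2.minAreaRect(H[:,:2].astype(np.float32)),len(H))
Rr=W[(W[...,2]>.16)&(W[...,2]<.32)&(W[...,1]>-.15)&(W[...,0]<.9)]; print("tall",len(Rr),np.median(Rr,0) if len(Rr) else 0)
E
```

```text
handle [ 0.45  -0.044  0.1  ] [ 0.47  -0.153  0.1  ] 0.11086134874517622
orange [271.79169811 170.74490566] 1325 ((0.5753952264785767, -0.09153448045253754), (0.1305963099002838, 0.13275370001792908), 5.987448215484619)
dish [262.58757062 247.78813559] 354 ((0.43904098868370056, -0.23600387573242188), (0.059482235461473465, 0.057816680520772934), 88.79364776611328)
diff [291.29497908 284.9790795 ] 478 ((0.41613081097602844, -0.3726104497909546), (0.04939192160964012, 0.06137831509113312), 2.3584115505218506)
red [295.6 184.7] 10 [ 0.597 -0.162  0.085]
rod base [0.593 0.112 0.01 ]
heater ((0.670026421546936, -0.33409541845321655), (0.593596339225769, 0.25341248512268066), 34.97626876831055) 4682
tall 687 [0.85765611 0.07346167 0.21487272]
```

```bash
python3 -m pendant '[0,0,-6,0, -3,-2,-12,0, -7,-5,-17,0, -12,-8.6,-20,0, -17,-12,-20,0, -22,-16,-20,0, -27,-19.5,-20,0, -31.5,-22.6,-20,0, -31.5,-22.6,-20,0]' 100
python3 -m pendant '[-1.7,-4.8,0,0.11, -3.4,-9.6,0,0.22, -5.1,-14.4,0,0.33, -6.9,-19.2,0,0.44, -8.6,-24,0,0.55, -10.3,-28.8,0,0.66, -12,-33.6,0,0.77, -13.8,-38.4,0,0.88, -15.5,-43.2,0,0.99, -17.2,-48,0,1.1]'
python3 -m pendant '[0,0,0,0, 0,0,0,0, 0,0,0,0]'
python3 - <<'E'
from h import *
o=env.get_obs();print({k:np.round(o[k],3) for k in("t","joints","eef_pos","orientation")})
C=cam("wrist");p,d=env.capture("wrist");cv2.imwrite("pics/w1.png",p[:,:,::-1]);np.save("pics/w1.npy",d);np.savez("pics/w1c.npz",K=C[0],T=C[1]);print(C[0].round(1).tolist(),C[1].round(3).tolist())
E
```

```text
t: 1.23
eef_pos: [0.451, 0.3465, 0.4218]
orientation: [0.512, 3.1, -0.001]
wrist_force: [-0.3, 0.3, 0.3]
opening: 1.0
finger_force: 0.0
t: 2.48
eef_pos: [0.4597, -0.1617, 0.4219]
orientation: [2.056, 2.375, 0.0]
wrist_force: [0.9, -0.2, 0.8]
opening: 1.004
finger_force: 0.0
t: 2.85
eef_pos: [0.4599, -0.1594, 0.4219]
orientation: [-2.05, -2.381, -0.0]
wrist_force: [0.3, 0.5, -0.1]
opening: 0.999
finger_force: 0.0
{'t': np.float64(2.85), 'joints': array([-0.382, -0.168,  1.97 ,  0.   ,  1.34 , -0.531]), 'eef_pos': array([ 0.46 , -0.159,  0.422]), 'orientation': array([-2.05 , -2.381, -0.   ])}
[[368.1, 0.0, 278.7], [0.0, 368.1, 211.6], [0.0, 0.0, 1.0]] [[0.989, -0.143, -0.037, 0.449], [0.148, 0.957, 0.248, -0.089], [0.0, -0.251, 0.968, 0.586], [0.0, 0.0, 0.0, 1.0]]
```

View pics/w1.png

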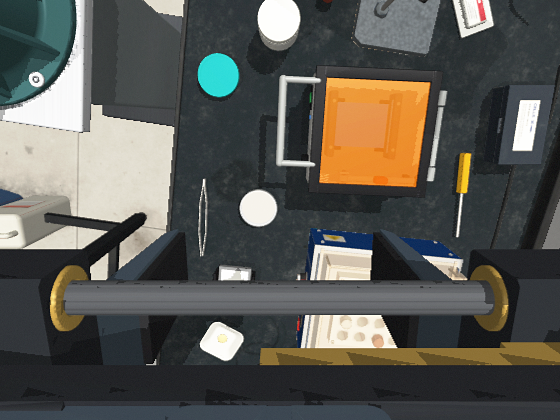

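The wrist view shows the handle bar from (283,77) to (279,164), the orange shield centred near (375,130), the dish at (258,208), and the diffuser half hidden at (235,270).

```bash
python3 - <<'E'
from h import *
z=np.load("pics/w1c.npz");C=(z["K"],z["T"]);p=cv2.imread("pics/w1.png");D=np.load("pics/w1.npy");hsv=cv2.cvtColor(p,cv2.COLOR_BGR2HSV)
# handle bar: bright pixels in column band
m=np.zeros(p.shape[:2],bool);m[70:170,274:290]=(hsv[70:170,274:290,2]>120)&(hsv[70:170,274:290,1]<60)
for i,s,c,l in blobs(m,100):
    P=np.array([onz(C,u,v,.1)[:2] for v,u in np.argwhere(l==i)],np.float32)
    sel=P; print("handle",c,s,cv2.minAreaRect(P), cv2.fitLine(P,cv2.DIST_HUBER,0,.01,.01).ravel())
m=(hsv[...,0]>5)&(hsv[...,0]<20)&(hsv[...,1]>180)&(hsv[...,2]>120)
for i,s,c,l in blobs(m,3000):
    P=np.array([onz(C,u,v,.1)[:2] for v,u in np.argwhere(l==i)],np.float32);print("orange",s,cv2.minAreaRect(P))
m=np.zeros(p.shape[:2],bool);m[180:235,230:290]=(hsv[180:235,230:290,2]>150)
for i,s,c,l in blobs(m,300):
    P=np.array([onz(C,u,v,.014)[:2] for v,u in np.argwhere(l==i)],np.float32);print("dish",c,cv2.minEnclosingCircle(P))
W=np.array([[dep(C,D,u,v) for u in range(200,480)] for v in range(0,270)])
for nm,(v,u) in dict(bar=(120,281),hinge=(138,438),frame=(130,317)).items(): print(nm,dep(C,D,u,v).round(3))
h=W[(W[...,2]>.125)&(W[...,2]<.15)&(W[...,1]<-.15)&(W[...,0]>.45)];
print("heater top",h.min(0),h.max(0)); 
for x in np.arange(.5,.8,.04):
    q=h[abs(h[:,0]-x)<.02]; print(round(x,2),q[:,1].max().round(3) if len(q) else None,end="; ")
r=W[(W[...,2]>.11)&(W[...,2]<.32)&(W[...,1]>-.02)];print("\nstand",len(r),r.min(0) if len(r) else 0,r.max(0) if len(r) else 0)
E
```

```text
handle [281.40607735 121.00690608] [276  75  14  91 724] ((0.4548979699611664, -0.0948820486664772), (0.017150873318314552, 0.11191258579492569), 8.487707138061523) [ 0.10736469 -0.9942197   0.45275706 -0.09132213]
orange [ 319   82  112  105 7391] ((0.5722955465316772, -0.09326781332492828), (0.13010306656360626, 0.13260303437709808), 5.969784259796143)
dish [257.91487371 207.68007484] ((0.4371255934238434, -0.2348245084285736), 0.03017699532210827)
bar [ 0.453 -0.093  0.106]
hinge [ 0.656 -0.086  0.104]
frame [ 0.5   -0.099  0.104]
heater top [ 0.53946718 -0.27671827  0.12518659] [ 0.59848941 -0.2630814   0.13921321]
0.5 None; 0.54 -0.265; 0.58 -0.263; 0.62 None; 0.66 None; 0.7 None; 0.74 None; 0.78 None; 
stand 18 [0.58488446 0.05655466 0.12645751] [0.59217813 0.05850306 0.13204476]
```

```bash
python3 -m pendant '[2,0.1,4,0.01, 4,0.2,8,0.02, 6.5,0.3,12,0.043, 6.5,0.3,16,0.043, 6.5,0.3,20,0.043, 6.5,0.3,22,0.043, 6.5,0.3,22,0.043, 6.5,0.3,22,0.043]' 33
python3 - <<'E'
from h import *
C=cam("wrist");p,d=env.capture("wrist");cv2.imwrite("pics/w2.png",p[:,:,::-1]);hsv=cv2.cvtColor(p,cv2.COLOR_RGB2HSV)
print(C[0].shape,[ (x) for x in C[1][:3,3].round(3)])
for zz in(.1,):
  for y in(-.12,-.0945,-.07):
    P=np.array([.453,y,zz]);K,T=C;q=T[:3,:3].T@(P-T[:3,3]);print(K[0,0]*q[0]/-q[2]+K[0,2],K[1,1]*-q[1]/-q[2]+K[1,2])
E
```

```text
t: 3.9
eef_pos: [0.4538, -0.0957, 0.203]
orientation: [2.101, 2.334, 0.001]
wrist_force: [-0.2, -0.3, -0.0]
opening: 0.331
finger_force: 0.0
(3, 3) [np.float64(0.446), np.float64(-0.025), np.float64(0.367)]
274.81458526565996 244.3498894813671
278.25482241405143 212.3129567585001
281.71345801690296 180.1046899030377
```

View pics/w2.png

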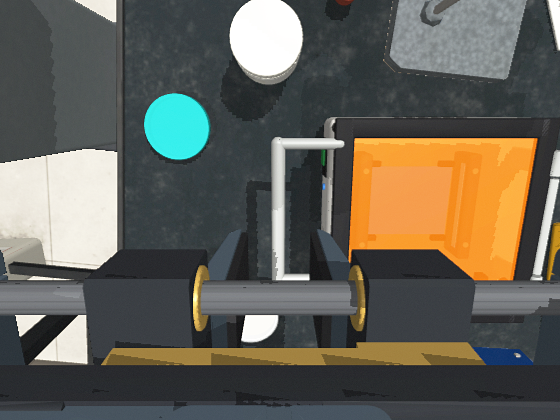

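```bash
python3 -m pendant '[0,0,4,0, 0,0,8,0, 0,0,10.5,0, 0,0,10.5,0]' 33
python3 -m pendant '[0,0,0,0, 0,0,0,0, 0,0,0,0, 0,0,0,0]' 0
python3 -c "
import numpy as np
h=np.array([.6525,-.0825]) # hinge ~
for t in np.arange(0,1.85,.15): print(round(t,2), 'y %.1f z %.1f'%(20-20*np.cos(t),-20*np.sin(t)))
"
```

```text
t: 4.45
eef_pos: [0.4528, -0.0957, 0.0965]
orientation: [-2.102, -2.333, 0.001]
wrist_force: [-0.1, -0.4, -0.5]
opening: 0.33
finger_force: 0.0
t: 4.95
eef_pos: [0.4534, -0.0961, 0.098]
orientation: [2.102, 2.334, -0.0]
wrist_force: [-5.3, -1.0, 9.2]
opening: 0.103
finger_force: 30.0
0.0 y 0.0 z -0.0
0.15 y 0.2 z -3.0
0.3 y 0.9 z -5.9
0.45 y 2.0 z -8.7
0.6 y 3.5 z -11.3
0.75 y 5.4 z -13.6
0.9 y 7.6 z -15.7
1.05 y 10.0 z -17.3
1.2 y 12.8 z -18.6
1.35 y 15.6 z -19.5
1.5 y 18.6 z -19.9
1.65 y 21.6 z -19.9
1.8 y 24.5 z -19.5
```

```bash
python3 -m pendant '[0,0.05,-1.5,0, 0,0.2,-3,0, 0,0.5,-4.5,0, 0,0.9,-5.9,0, 0,1.4,-7.3,0, 0,2,-8.7,0, 0,2.7,-10,0, 0,3.5,-11.3,0, 0,4.4,-12.5,0, 0,5.4,-13.6,0]'
python3 -m pendant '[0,1,-1.1,0, 0,2.2,-2.1,0, 0,3.4,-2.9,0, 0,4.6,-3.7,0, 0,6,-4.4,0, 0,7.4,-5,0, 0,8.8,-5.5,0, 0,10.2,-5.9,0, 0,11.7,-6.15,0, 0,13.2,-6.3,0]'
```

```text
t: 6.2
eef_pos: [0.5039, -0.0906, 0.2342]
orientation: [-2.098, -2.331, 0.009]
wrist_force: [-31.1, -9.7, 25.8]
opening: 0.097
finger_force: 30.0
t: 7.45
eef_pos: [0.6392, -0.0765, 0.2974]
orientation: [2.102, 2.333, 0.001]
wrist_force: [-0.2, -3.2, 3.3]
opening: 0.101
finger_force: 30.0
```

```bash
python3 -m pendant '[0,1.5,0.1,0, 0,3,0.2,0, 0,4.3,0.3,0, 0,5.5,0.35,0, 0,5.5,0.35,0, 0,5.5,0.35,0]'
python3 -m pendant '[0,0,0,0, 0,0,0,0, 0,0,0,0, 0,0,-3,0, 0,0,-8,0, 0,0,-10,0]' 33
python3 -m pendant '[0,-5,0,0, 0,-11,0,0, 0,-17,0,0, -3,-22,0,0, -8,-25.6,2,0, -14,-27,4,0, -20,-28.5,6,0, -26,-30,8,0, -32,-31.4,11,0, -32.6,-31.4,11,0]' 100
python3 -m pendant '[0,0,0,0, 0,0,0,0, 0,0,0,0]'
python3 - <<'E'
from h import *
o=env.get_obs();print(o["joints"].round(2))
C=cam("wrist");p,d=env.capture("wrist");cv2.imwrite("pics/w3.png",p[:,:,::-1]);np.save("pics/w3.npy",d);np.savez("pics/w3c.npz",K=C[0],T=C[1])
E
```

```text
t: 8.2
eef_pos: [0.6929, -0.0709, 0.2927]
orientation: [2.103, 2.334, 0.0]
wrist_force: [1.1, -1.9, 3.9]
opening: 0.103
finger_force: 30.0
t: 8.95
eef_pos: [0.6936, -0.0709, 0.3956]
orientation: [2.101, 2.332, 0.003]
wrist_force: [0.4, 0.2, -0.2]
opening: 0.329
finger_force: 0.0
t: 10.2
eef_pos: [0.413, -0.4294, 0.28]
orientation: [-2.103, -2.329, -0.0]
wrist_force: [-0.5, 0.3, -0.2]
opening: 1.002
finger_force: 0.0
t: 10.58
eef_pos: [0.415, -0.4267, 0.2833]
orientation: [2.101, 2.334, -0.0]
wrist_force: [0.3, -0.4, -0.4]
opening: 0.999
finger_force: 0.0
[-0.84  0.15  1.91  0.    1.08 -0.94]
```

View pics/w3.png

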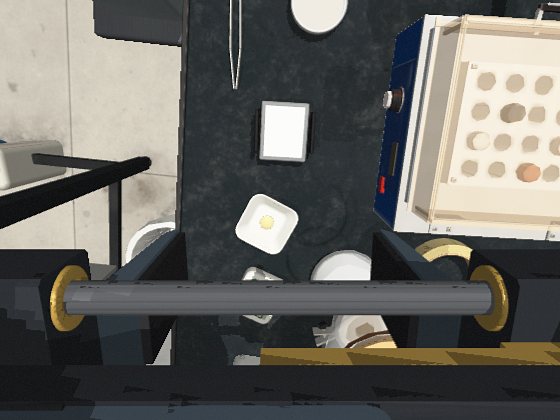

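The diffuser lies at (283,131) with its long side vertical in the picture, and the weigh boat is at (267,222).

```bash
python3 - <<'E'
from h import *
z=np.load("pics/w3c.npz");C=(z["K"],z["T"]);p=cv2.imread("pics/w3.png");D=np.load("pics/w3.npy");hsv=cv2.cvtColor(p,cv2.COLOR_BGR2HSV)
m=np.zeros(p.shape[:2],bool);m[90:170,245:325]=(hsv[90:170,245:325,2]>110)
for i,s,c,l in blobs(m,300):
    P=np.array([onz(C,u,v,.018)[:2] for v,u in np.argwhere(l==i)],np.float32);print("diff",c,s,cv2.minAreaRect(P))
print(dep(C,D,283,131))
o=env.get_obs();print(o["eef_pos"],shift(np.array([.416,-.373,.013])-o["eef_pos"]))
E
```

```text
diff [283.54833948 130.63690037] [ 259  101   50   61 2710] ((0.4145047664642334, -0.3725821375846863), (0.053058601915836334, 0.06500948220491409), 2.647799253463745)
[ 0.41390067 -0.37210338  0.01994685]
[ 0.41498162 -0.42683156  0.28319461] [ 5.36423962  0.64936426 27.01561169]
```

```bash
python3 -m pendant '[0.6,0.1,2,0.18, 1.2,0.1,4,0.36, 1.8,0.2,6,0.54, 2.4,0.2,8,0.72, 3,0.3,10,0.9, 3.6,0.3,12,1.08, 4.2,0.4,14,1.26, 4.8,0.5,16,1.44, 5.4,0.5,18,1.63, 5.4,0.5,19,1.63]' 100
python3 -m pendant '[0,0,0,0, 0,0,2.5,0, 0,0,5,0, 0,0,7,0, 0,0,7.9,0, 0,0,7.9,0]'
python3 -c "
from h import *
o=env.get_obs();print(o['joints'].round(2));print(shift(np.array([.4145,-.3725,.014])-o['eef_pos']))"
```

```text
t: 11.88
eef_pos: [0.4139, -0.3726, 0.092]
orientation: [-3.14, -0.074, 0.001]
wrist_force: [-0.7, -0.5, 0.5]
opening: 0.999
finger_force: 0.0
t: 12.62
eef_pos: [0.4138, -0.3735, 0.0133]
orientation: [-3.14, -0.071, 0.0]
wrist_force: [-0.1, 0.4, 0.1]
opening: 0.999
finger_force: 0.0
[-0.78  0.5   2.07 -0.    0.58  0.75]
[ 0.07093274 -0.09934196 -0.06602502]
```

```bash
python3 -m pendant '[0,0,-0.4,0, 0,0,-0.4,0]'
python3 -m pendant '[0,0,0,0, 0,0,0,0, 0,0,0,0]' 0
python3 -m pendant '[0,0,-1.5,0, 0,0,-3,0, 0,0,-6,0, 0.2,-4,-6,0, 0.5,-9,-6,-0.02, 0.8,-14,-6,-0.04, 1.2,-19,-6,-0.058, 1.7,-23,-6,-0.058, 1.7,-24.5,-5,-0.058, 1.7,-24.5,-4,-0.058]'
```

```text
t: 12.88
eef_pos: [0.4143, -0.374, 0.0185]
orientation: [3.14, 0.071, 0.002]
wrist_force: [0.2, 0.5, 0.2]
opening: 0.999
finger_force: 0.0
t: 13.25
eef_pos: [0.4138, -0.3734, 0.0175]
orientation: [-3.141, -0.07, 0.0]
wrist_force: [-1.3, 0.8, 1.9]
opening: 0.72
finger_force: 30.0
t: 14.5
eef_pos: [0.4201, -0.1277, 0.0574]
orientation: [3.137, 0.164, 0.001]
wrist_force: [0.0, -0.5, -0.5]
opening: 0.72
finger_force: 30.0
```

```bash
python3 -m pendant '[0,0,2,0, 0,0,4,0, 0,0,4.7,0, 0,0,4.7,0, 0,0,4.7,0]'
python3 -m pendant '[0,0,0,0, 0,0,0,0, 0,0,-2,0, 0,0,-4.5,0, 0,0,-4.5,-0.18, 0,0,-4.5,-0.36, 0,0,-4.5,-0.54, 0,0,-4.5,-0.72, 0,0,-4.5,-0.9, 0,0,-4.5,-1.08]' 92
python3 -m pendant '[0,0,0,-0.17, 0,0,0,-0.34, 0,0,0,-0.491, 0,0,0,-0.491, 0,0,1.5,-0.491, 0,0,3,-0.491, 0,0,4.5,-0.491, 0,0,4.5,-0.491]'
```

```text
t: 15.12
eef_pos: [0.4201, -0.1285, 0.0106]
orientation: [3.137, 0.16, 0.001]
wrist_force: [-0.3, -0.2, -0.3]
opening: 0.721
finger_force: 30.0
t: 16.38
eef_pos: [0.4199, -0.1279, 0.0556]
orientation: [2.603, 1.759, 0.0]
wrist_force: [0.6, 0.0, -0.6]
opening: 0.919
finger_force: 0.0
t: 17.38
eef_pos: [0.4194, -0.1278, 0.009]
orientation: [-2.104, -2.331, 0.001]
wrist_force: [0.3, 0.3, -0.6]
opening: 0.924
finger_force: 0.0
```

```bash
python3 -m pendant '[0,0,0,0, 0,0,0,0, 0,0,0,0]' 0
python3 -m pendant '[0,0,-3,0, 0,0,-8,0.16, 0,0,-14,0.33, 0.5,1,-18,0.51, 1,2,-21,0.69, 1.5,3,-24,0.87, 2,4.5,-24,1.05, 2.5,6,-24,1.23, 3.2,7.7,-24,1.41, 3.2,7.7,-24,1.571]'
python3 -m pendant '[0,0,0,0, 0,0,0,0]'
python3 - <<'E'
from h import *
o=env.get_obs();print(o["joints"].round(2))
C=cam("wrist");p,d=env.capture("wrist");cv2.imwrite("pics/w4.png",p[:,:,::-1]);np.save("pics/w4.npy",d);np.savez("pics/w4c.npz",K=C[0],T=C[1])
E
```

```text
t: 17.75
eef_pos: [0.4198, -0.128, 0.0103]
orientation: [-2.104, -2.333, 0.0]
wrist_force: [-0.4, 0.3, -0.2]
opening: 0.621
finger_force: 0.2
t: 19.0
eef_pos: [0.4938, -0.0878, 0.2503]
orientation: [-3.138, -0.154, -0.0]
wrist_force: [-0.1, -0.4, 0.3]
opening: 0.583
finger_force: 30.0
t: 19.25
eef_pos: [0.4929, -0.0882, 0.2504]
orientation: [-3.137, -0.167, 0.0]
wrist_force: [-0.0, 1.0, -0.9]
opening: 0.581
finger_force: 30.0
[-0.22  0.02  2.11 -0.    1.01  1.24]
```

View pics/w4.png

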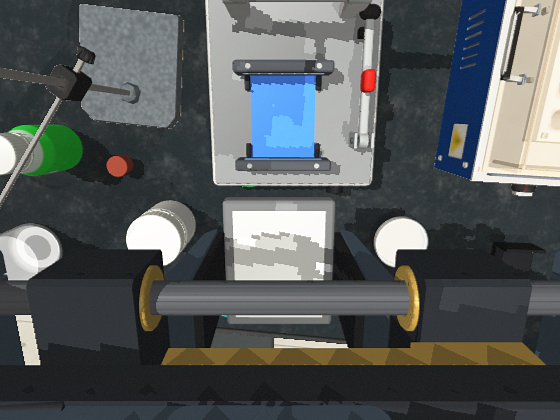

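The plate is held. Its far edge is at row 197 and it spans columns 224–333. The blue window is at about (283,117) between the lamp bars (rows 66 and 163), and the red tab is at (369,80).

```bash
python3 - <<'E'
from h import *
from scipy.spatial.transform import Rotation as R
z=np.load("pics/w4c.npz");C=(z["K"],z["T"]);p=cv2.imread("pics/w4.png");D=np.load("pics/w4.npy");hsv=cv2.cvtColor(p,cv2.COLOR_BGR2HSV)
def rect(m,zz,nm,amin=200):
    for i,s,c,l in blobs(m,amin):
        P=np.array([onz(C,u,v,zz)[:2] for v,u in np.argwhere(l==i)],np.float32);print(nm,c.round(1),s,cv2.minAreaRect(P))
rect((hsv[...,0]>95)&(hsv[...,0]<125)&(hsv[...,1]>90)&(hsv[...,2]>150),.055,"win",800)
m=np.zeros(p.shape[:2],bool);m[55:75,225:345]=hsv[55:75,225:345,2]<95;rect(m,.083,"lampB")
m=np.zeros(p.shape[:2],bool);m[155:172,225:345]=hsv[155:172,225:345,2]<95;rect(m,.083,"lampF")
m=((hsv[...,0]<5)|(hsv[...,0]>175))&(hsv[...,1]>150)&(hsv[...,2]>100)
m[:,:340]=0;rect(m,.091,"tab",50)
o=env.get_obs();print(dep(C,D,369,80),"deck",dep(C,D,230,120)[2],"lampz",dep(C,D,283,66)[2],dep(C,D,283,163)[2])
Q=np.array([dep(C,D,u,v) for v in range(205,245,3) for u in range(236,322,4)])
Rm=R.from_rotvec(o["orientation"]).as_matrix();L=(Q-o["eef_pos"])@Rm
L=L[abs(L[:,2])<.03];A=np.c_[L[:,:2],np.ones(len(L))];print("plate plane (tool)",len(L),np.linalg.lstsq(A,L[:,2],rcond=None)[0],L[:,2].std())
for u,v in((226,200),(331,198)): print("corner",((dep(C,D,u+3,v+4)-o["eef_pos"])@Rm).round(4))
E
```

```text
win [282.5 115.7] [ 250   76   66   81 5163] ((0.5621163845062256, -0.0840909406542778), (0.07315142452716827, 0.060654088854789734), 6.032310962677002)
lampB [290.   69.5] [234  60 100  15 406] ((0.6028582453727722, -0.080231212079525), (0.011066637001931667, 0.0836549773812294), 6.0297746658325195)
tab [367.9  80.2] [361  69  15  23 305] ((0.5991156101226807, -0.15106740593910217), (0.017381571233272552, 0.011595849879086018), 9.24693775177002)
[ 0.59940158 -0.15205404  0.09019033] deck 0.056002446750022306 lampz 0.08371915507651179 0.08342525351425928
plate plane (tool) 307 [ 0.00478727 -0.00192926  0.00490578] 0.0006263649313455595
corner [ 0.0302 -0.0238  0.0046]
corner [0.031  0.0255 0.0052]
```

```bash
python3 -m pendant '[2,0.1,0,0, 4,0.2,0,0, 6,0.28,2,0, 6.9,0.28,6,0, 6.9,0.28,10,0, 6.9,0.28,13,0, 6.9,0.28,14.5,0, 6.9,0.28,14.5,0, 6.9,0.28,14.5,0]'
python3 - <<'E'
from h import *
o=env.get_obs();C=cam("wrist");p,d=env.capture("wrist");cv2.imwrite("pics/w5.png",p[:,:,::-1]);np.save("pics/w5.npy",d);np.savez("pics/w5c.npz",K=C[0],T=C[1])
E
```

```text
t: 20.42
eef_pos: [0.5631, -0.084, 0.1065]
orientation: [3.137, 0.162, 0.002]
wrist_force: [0.2, 0.7, -0.0]
opening: 0.583
finger_force: 30.0
```

View pics/w5.png

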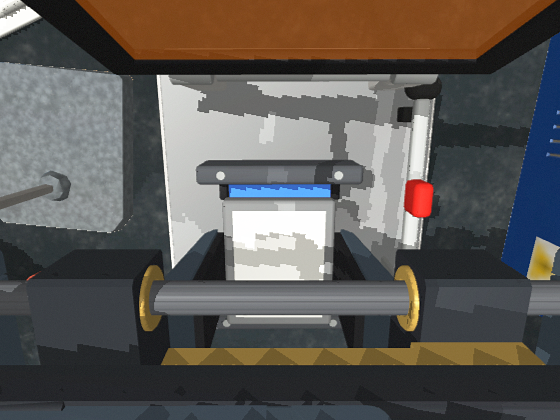

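The plate is at columns 224–333 (centre 278.5) and the back lamp bar and locators are centred at column 280, so I need about 1 mm more. I check x from the lamp's inner top edge at row 184.

```bash
python3 - <<'E'
from h import *
z=np.load("pics/w5c.npz");C=(z["K"],z["T"]);o=env.get_obs()
xv=np.array([.9945,.1045]);yv=np.array([-.1045,.9945])
for nm,u,v,zz in(("lamp in",280,184.5,.083),("lamp L",197,175,.083),("lamp R",363,175,.083),("plate edge",278.5,197.5,o["eef_pos"][2]-.005),("locL",229,192,.06),("locR",331,192,.06)):
    q=onz(C,u,v,zz)[:2]-o["eef_pos"][:2];print(nm,(q@xv*1e3).round(1),(q@yv*1e3).round(1))
E
```

```text
lamp in 36.0 -0.3
lamp L 41.1 42.2
lamp R 40.8 -42.8
plate edge 33.2 0.5
locL 27.5 29.3
locR 27.4 -30.1
```

```bash
python3 -m pendant '[-0.1,0.07,0.5,0, -0.1,0.07,1.5,0, -0.1,0.07,2.5,0, -0.1,0.07,3.1,0, -0.1,0.07,3.4,0, -0.1,0.07,3.4,0]'
python3 -m pendant '[0,0,0.1,0, 0,0,0.15,0, 0,0,0.2,0]'
```

```text
t: 21.22
eef_pos: [0.5612, -0.0847, 0.0713]
orientation: [-3.137, -0.161, 0.0]
wrist_force: [-0.0, -0.3, -0.6]
opening: 0.584
finger_force: 30.0
t: 21.6
eef_pos: [0.5615, -0.0848, 0.0707]
orientation: [-3.137, -0.161, -0.0]
wrist_force: [-10.7, 1.2, 30.1]
opening: 0.583
finger_force: 30.0
```

```bash
python3 -m pendant '[0,0,0,0, 0,0,0,0, 0,0,-1,0, 0,0,-4,0, 0,0,-9,0, -2,0,-13,0, -5,0,-15,0, -7,0,-17,0, -7,0,-17,0, -7,0,-17,0]' 78
python3 - <<'E'
from h import *
o=env.get_obs();C=cam("wrist");p,d=env.capture("wrist");cv2.imwrite("pics/w6.png",p[:,:,::-1]);np.save("pics/w6.npy",d);np.savez("pics/w6c.npz",K=C[0],T=C[1])
E
```

```text
t: 22.85
eef_pos: [0.492, -0.0919, 0.2393]
orientation: [3.137, 0.161, 0.0]
wrist_force: [0.2, -0.3, 0.2]
opening: 0.78
finger_force: 0.0
```

View pics/w6.png

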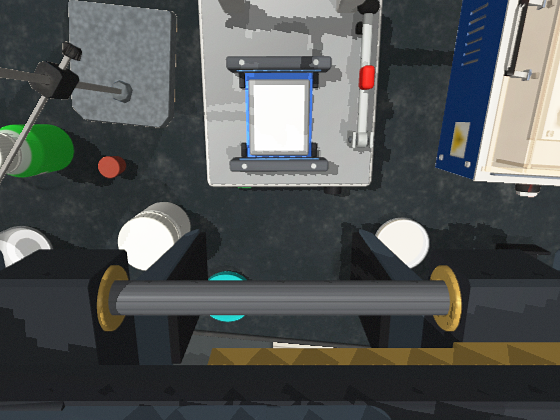

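The diffuser is seated squarely between the lamp bars and locators at about (279,117). The dish is at (402,243). Next I refine the diffuser centre and the tab.

```bash
python3 - <<'E'
from h import *
z=np.load("pics/w6c.npz");C=(z["K"],z["T"]);p=cv2.imread("pics/w6.png");D=np.load("pics/w6.npy");hsv=cv2.cvtColor(p,cv2.COLOR_BGR2HSV)
m=np.zeros(p.shape[:2],bool);m[74:156,248:312]=(hsv[74:156,248:312,2]>225)&(hsv[74:156,248:312,1]<25)
m=cv2.morphologyEx(m.astype(np.uint8),cv2.MORPH_OPEN,np.ones((3,3)))>0
for i,s,c,l in blobs(m,800):
    P=np.array([onz(C,u,v,.065)[:2] for v,u in np.argwhere(l==i)],np.float32);print("plate",c.round(1),s,cv2.minAreaRect(P))
for u,v in((255,90),(305,90),(255,145),(305,145)): print(dep(C,D,u,v)[2].round(4),end=" ")
m=((hsv[...,0]<5)|(hsv[...,0]>175))&(hsv[...,1]>150)&(hsv[...,2]>100);m[:,:340]=0
for i,s,c,l in blobs(m,50):
    P=np.array([onz(C,u,v,.091)[:2] for v,u in np.argwhere(l==i)],np.float32);print("tab",c,s,cv2.minAreaRect(P))
o=env.get_obs();print(shift(np.array([.4371,-.2350,.015])-o["eef_pos"]))
E
```

```text
plate [278.5 117.4] [ 254   85   50   66 3288] ((0.5599126815795898, -0.08435268700122833), (0.05603928491473198, 0.04441877827048302), 5.828787326812744)
0.0667 0.0664 0.0659 0.0652 tab [366.44848485  77.18787879] [359  65  16  25 330] ((0.5988720655441284, -0.1509786993265152), (0.018248245120048523, 0.0116648618131876), 4.4779744148254395)
[-6.90883859 13.6834639  22.38821468]
```

```bash
python3 -m pendant '[-2,4,2,0, -4,8,6,0, -6,12,10,0, -6.9,13.7,14,0, -6.9,13.7,18,0, -6.9,13.7,21,0, -6.9,13.7,22.8,0, -6.9,13.7,22.8,0, -6.9,13.7,22.8,0]' 92
python3 -m pendant '[0,0,0,0, 0,0,0,0, 0,0,0,0, 0,0,0,0]' 0
```

```text
t: 24.02
eef_pos: [0.4369, -0.2351, 0.0105]
orientation: [-3.137, -0.162, 0.002]
wrist_force: [0.0, -0.3, 0.9]
opening: 0.922
finger_force: 0.0
t: 24.52
eef_pos: [0.4369, -0.2353, 0.0115]
orientation: [3.137, 0.161, 0.0]
wrist_force: [0.6, -0.7, -0.3]
opening: 0.652
finger_force: 30.0
```

```bash
python3 -m pendant '[0,0,-1,0, 0,0,-4,0, 0,0,-8,0, 2,-2,-12,0, 5,-5,-14,0, 8,-8,-14,0, 11,-11,-14,0, 13,-12.8,-14,0, 13.95,-13.7,-14,0, 13.95,-13.7,-13,0]'
python3 -m pendant '[0,0,0.5,0, 0,0,2,0, 0,0,4,0, 0,0,5.5,0, 0,0,6,0, 0,0,6.3,0, 0,0,6.3,0]'
```

```text
t: 25.78
eef_pos: [0.5621, -0.0846, 0.1418]
orientation: [3.137, 0.162, 0.002]
wrist_force: [-0.2, -0.2, -1.1]
opening: 0.653
finger_force: 30.0
t: 26.65
eef_pos: [0.5618, -0.0847, 0.0786]
orientation: [3.137, 0.161, 0.0]
wrist_force: [-0.6, 0.1, -0.5]
opening: 0.653
finger_force: 30.0
```

```bash
python3 -m pendant '[-0.05,0,0.1,0, -0.05,0,0.18,0, -0.05,0,0.18,0]'
python3 -m pendant '[0,0,0,0, 0,0,0,0, 0,0,-1,0, 0,0,-4,0, 0,0,-9,0, -2,0,-13,0, -5,0,-15,0, -7,0,-16,0, -7,0,-16,0, -7,0,-16,0]' 80
python3 - <<'E'
from h import *
o=env.get_obs();C=cam("wrist");p,D=env.capture("wrist");p=p[:,:,::-1].copy();cv2.imwrite("pics/w7.png",p);hsv=cv2.cvtColor(p,cv2.COLOR_BGR2HSV)
m=np.zeros(p.shape[:2],bool);m[70:160,235:325]=(hsv[70:160,235:325,2]>150)&(hsv[70:160,235:325,1]<70)
e=[]
for u,v in((278,100),(260,115),(298,115),(278,132),(278,117)): e.append(dep(C,D,u,v).round(3).tolist())
print(e)
Q=np.array([dep(C,D,u,v) for v in range(75,158) for u in range(240,318)]);q=Q[(Q[:,2]>.074)&(Q[:,2]<.0825)]
q=q[np.hypot(q[:,0]-.5605,q[:,1]+.0845)<.036];print("dish",len(q),cv2.minEnclosingCircle(q[:,:2].astype(np.float32)),q.mean(0))
E
```

```text
t: 27.02
eef_pos: [0.5612, -0.0847, 0.0768]
orientation: [3.137, 0.161, 0.0]
wrist_force: [-0.4, -0.1, -0.1]
opening: 0.649
finger_force: 30.0
t: 28.28
eef_pos: [0.4921, -0.0919, 0.2367]
orientation: [3.137, 0.161, 0.001]
wrist_force: [-0.2, 0.4, -0.1]
opening: 0.802
finger_force: 0.0
[[0.575, -0.082, 0.08], [0.561, -0.069, 0.079], [0.564, -0.1, 0.081], [0.549, -0.085, 0.08], [0.561, -0.084, 0.082]]
dish 4151 ((0.5613222122192383, -0.08414922654628754), 0.030361292883753777) [ 0.56196477 -0.08405237  0.08012482]
```

```bash
python3 -m pendant '[2,2,0,0, 4,4,1,0, 6.5,6,3,0, 9,7.1,6,0, 9,7.1,9,0, 9,7.1,9,0, 9,7.1,12,0, 9,7.1,14,0, 9,7.1,14.9,0, 9,7.1,14.9,0]' 25
python3 -m pendant '[0,0,0,0, 0,0,0,0, 0,0,0,0]' 0
python3 -c "
import numpy as np
for f in np.r_[np.arange(0,1.7,.19),1.71,1.76]: print(round(f,2),'%.1f %.1f'%(5*np.cos(f)-.7*np.sin(f)-5, -(5*np.sin(f)+.7*np.cos(f)-.7)))"
```

```text
t: 29.58
eef_pos: [0.5884, -0.1533, 0.0876]
orientation: [-3.137, -0.161, 0.001]
wrist_force: [-0.1, -0.4, 1.2]
opening: 0.253
finger_force: 0.0
t: 29.95
eef_pos: [0.5889, -0.154, 0.0885]
orientation: [3.136, 0.162, 0.002]
wrist_force: [-0.5, -5.2, -0.4]
opening: 0.101
finger_force: 30.0
0.0 0.0 -0.0
0.19 -0.2 -0.9
0.38 -0.6 -1.8
0.57 -1.2 -2.6
0.76 -1.9 -3.3
0.95 -2.7 -3.8
1.14 -3.5 -4.1
1.33 -4.5 -4.3
1.52 -5.4 -4.3
1.71 -6.4 -4.2
1.76 -6.6 -4.1
```

Gripped at 10 mm. Now I swing it up.

```bash
python3 -m pendant '[-0.2,0,-0.9,0, -0.6,0,-1.8,0, -1.2,0,-2.6,0, -1.9,0,-3.3,0, -2.7,0,-3.8,0, -3.5,0,-4.1,0, -4.5,0,-4.3,0, -5.4,0,-4.3,0]'
python3 -m pendant '[-0.5,0,0,0, -1,0,0.1,0, -1.2,0,0.15,0, -1.2,0,0.15,0]'
python3 -m pendant '[0,0,0,0, 0,0,0,0, 0,0,-3,0, 0,0,-8,0, 0,0,-12,0, -3,0,-14,0, -6,-1,-14,0, -9,-3,-14,0, -11,-5,-14,0, -11,-5,-14,0]' 25
python3 - <<'E'
from h import *
o=env.get_obs();C=cam("wrist");p,D=env.capture("wrist");p=p[:,:,::-1].copy();cv2.imwrite("pics/w8.png",p);hsv=cv2.cvtColor(p,cv2.COLOR_BGR2HSV)
m=((hsv[...,0]<5)|(hsv[...,0]>175))&(hsv[...,1]>150)&(hsv[...,2]>80)
for i,s,c,l in blobs(m,40):
    w=np.array([dep(C,D,u,v) for v,u in np.argwhere(l==i)]);w=np.median(w,0);d=w-np.array([.5615,-.0845,0]);print("red",c,s[4],w.round(3),(d[0]*.9945+d[1]*.1045).round(3),(-d[0]*.1045+d[1]*.9945).round(3))
E
```

```text
t: 30.95
eef_pos: [0.5358, -0.1595, 0.1321]
orientation: [3.136, 0.161, 0.006]
wrist_force: [3.5, -2.9, 3.0]
opening: 0.102
finger_force: 30.0
t: 31.45
eef_pos: [0.5236, -0.1607, 0.1302]
orientation: [3.136, 0.161, 0.004]
wrist_force: [1.9, -4.3, 5.5]
opening: 0.098
finger_force: 30.0
t: 32.7
eef_pos: [0.4069, -0.1207, 0.269]
orientation: [-3.137, -0.162, 0.001]
wrist_force: [0.5, 0.2, 0.4]
opening: 0.249
finger_force: 0.0
red [346.79768786  34.51734104] 346 [ 0.541 -0.158  0.134] -0.028 -0.07
red [92.85611511 78.60431655] 139 [0.495 0.085 0.023] -0.048 0.176
```

View pics/w8.png

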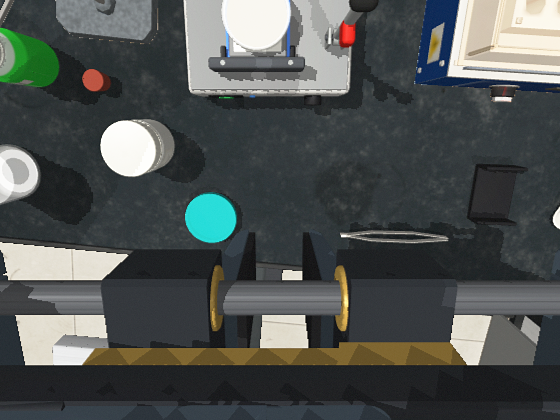

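```bash
python3 - <<'E'
from h import *
p,D=env.capture("wrist");C=cam("wrist");hsv=cv2.cvtColor(p,cv2.COLOR_RGB2HSV)
W=np.array([dep(C,D,u,v) for v in range(0,60) for u in range(315,385)]);d=W-np.array([.5615,-.0845,0])
V=np.c_[d[:,0]*.9945+d[:,1]*.1045,-d[:,0]*.1045+d[:,1]*.9945,d[:,2]]
V=V[(V[:,2]>.085)&(V[:,2]<.2)]
for a in np.arange(.085,.19,.01):
    q=V[(V[:,2]>=a)&(V[:,2]<a+.01)]
    if len(q): print(a.round(3),len(q),np.median(q,0).round(4),q.min(0).round(3)[0],q.max(0).round(3)[0])
E
```

```text
0.085 19 [-0.021  -0.0687  0.0902] -0.022 -0.017
0.095 17 [-0.0201 -0.0683  0.1001] -0.022 -0.016
0.105 8 [-0.0184 -0.0681  0.1091] -0.021 -0.016
0.115 35 [-0.0301 -0.0672  0.122 ] -0.035 -0.018
0.125 256 [-0.0283 -0.0702  0.1336] -0.035 -0.017
0.135 111 [-0.0224 -0.0709  0.1357] -0.034 -0.016
0.145 54 [-0.0212 -0.0701  0.1505] -0.022 -0.016
0.155 54 [-0.0212 -0.0701  0.1603] -0.022 -0.018
0.165 14 [-0.0213 -0.0713  0.1662] -0.022 -0.02
0.175 175 [-0.0227 -0.0702  0.1835] -0.025 -0.017
0.185 189 [-0.0203 -0.0716  0.1862] -0.024 -0.018
```

The bar stands at only about 1.58 rad (x ≈ -21 mm along its whole length), so I push it from behind to the stop with the fingers closed.

```bash
python3 -m pendant '[4,1,0,0, 9,2.5,0,0, 14,4,0,0, 18.3,5.1,0,0, 18.3,5.1,2,0, 18.3,5.1,6,0, 18.3,5.1,9.5,0, 18.3,5.1,11.1,0, 18.3,5.1,11.1,0]' 0
python3 -m pendant '[-1,0,0,0, -2,0,0,0, -2.5,0,0,0, -2.8,0,0,0, -3.1,0,0,0, -3.4,0,0,0]'
python3 -m pendant '[-0.3,0,0,0, -0.3,0,0,0]'
```

```text
t: 33.92
eef_pos: [0.5949, -0.1535, 0.1572]
orientation: [-3.137, -0.161, 0.003]
wrist_force: [-0.6, -1.0, 0.2]
opening: 0.008
finger_force: 0.0
t: 34.67
eef_pos: [0.5615, -0.1571, 0.1581]
orientation: [-3.137, -0.161, -0.0]
wrist_force: [-0.7, -0.2, -0.2]
opening: 0.002
finger_force: 0.0
t: 34.92
eef_pos: [0.5589, -0.1574, 0.1583]
orientation: [3.137, 0.161, 0.001]
wrist_force: [2.7, 1.5, -0.7]
opening: 0.006
finger_force: 3.2
```

```bash
python3 -m pendant '[-0.2,0,0,0, -0.4,0,0,0, -0.4,0,0,0]'
python3 -m pendant '[0.5,0,0,0, 1.5,0,-1,0, 2,0,-4,0, 2,0,-9,0, -2,-2,-13,0, -8,-4,-13,0, -13,-5,-13,0, -16.5,-5,-13,0, -16.5,-5,-13,0]'
python3 - <<'E'
from h import *
p,D=env.capture("wrist");C=cam("wrist");cv2.imwrite("pics/w9.png",p[:,:,::-1])
W=np.array([dep(C,D,u,v) for v in range(0,120) for u in range(300,420)]);d=W-np.array([.5615,-.0845,0])
V=np.c_[d[:,0]*.9945+d[:,1]*.1045,-d[:,0]*.1045+d[:,1]*.9945,d[:,2]]
V=V[(V[:,2]>.085)&(V[:,2]<.2)&(abs(V[:,1]+.07)<.02)&(abs(V[:,0]+.02)<.05)]
for a in np.arange(.085,.19,.02):
    q=V[(V[:,2]>=a)&(V[:,2]<a+.02)]
    if len(q): print(a.round(3),len(q),np.median(q,0).round(4),q.min(0).round(3)[0],q.max(0).round(3)[0])
E
```

```text
t: 35.3
eef_pos: [0.5571, -0.1577, 0.1586]
orientation: [3.137, 0.16, 0.009]
wrist_force: [19.7, 4.4, -12.1]
opening: 0.005
finger_force: 12.7
t: 36.42
eef_pos: [0.384, -0.125, 0.2889]
orientation: [3.137, 0.16, 0.001]
wrist_force: [0.7, 0.6, 0.8]
opening: 0.004
finger_force: 0.0
0.085 27 [-0.0214 -0.0682  0.0943] -0.024 -0.017
0.105 40 [-0.0315 -0.0675  0.1209] -0.04 -0.02
0.125 302 [-0.0327 -0.0706  0.1331] -0.04 -0.022
0.145 51 [-0.0293 -0.0699  0.1526] -0.031 -0.025
0.165 55 [-0.0356 -0.0713  0.1822] -0.036 -0.034
```

```bash
python3 -m pendant '[0,0,-5,-0.15, 1,0,-9,-0.3, 4,0,-13,-0.47, 8,-0.1,-13,-0.64, 12,-0.2,-13,-0.81, 16,-0.3,-13,-0.98, 20,-0.4,-13,-1.15, 24,-0.5,-13,-1.32, 27.8,-0.6,-13,-1.48, 27.8,-0.6,-13,-1.571]' 33
python3 -m pendant '[0,0,0,0, 0,0,0,0]'
python3 - <<'E'
from h import *
for n in("wrist","scene"):
    o=env.get_obs();C=cam(n);p,D=env.capture(n);cv2.imwrite(f"pics/x{n}.png",p[:,:,::-1])
    vs,us=np.mgrid[0:420,0:560];K,T=C
    d=np.stack([(us-K[0,2])/K[0,0],-(vs-K[1,2])/K[1,1],-np.ones(us.shape)],-1)@T[:3,:3].T
    W=(T[:3,3]+d*D[...,None])[D>0];e=W-np.array([.5615,-.0845,0])
    V=np.c_[e[:,0]*.9945+e[:,1]*.1045,-e[:,0]*.1045+e[:,1]*.9945,e[:,2]]
    V=V[(V[:,2]>.2)&(V[:,2]<.31)&(abs(V[:,1])<.045)&(V[:,0]>.09)&(V[:,0]<.17)]
    for a in np.arange(.2,.31,.01):
        q=V[(V[:,2]>=a)&(V[:,2]<a+.01)]
        if len(q)>4: print(n,a.round(3),len(q),np.median(q,0).round(4),q.min(0).round(3)[0],q.max(0).round(3))
E
```

```text
t: 37.72
eef_pos: [0.6642, -0.0897, 0.4171]
orientation: [-2.098, -2.337, 0.001]
wrist_force: [-0.3, -0.6, -0.2]
opening: 0.329
finger_force: 0.0
t: 37.98
eef_pos: [0.6615, -0.0903, 0.4181]
orientation: [-2.106, -2.331, 0.0]
wrist_force: [-0.5, 0.4, -0.1]
opening: 0.33
finger_force: 0.0
wrist 0.2 241 [ 0.1132 -0.0005  0.2048] 0.112 [0.115 0.044 0.21 ]
wrist 0.21 254 [0.1157 0.0033 0.2155] 0.114 [0.117 0.044 0.22 ]
wrist 0.22 265 [0.118  0.0031 0.2253] 0.116 [0.119 0.045 0.23 ]
wrist 0.23 277 [0.1202 0.0022 0.235 ] 0.119 [0.121 0.045 0.24 ]
wrist 0.24 172 [0.1216 0.0004 0.2473] 0.121 [0.123 0.044 0.25 ]
wrist 0.25 834 [0.1255 0.0027 0.2563] 0.122 [0.13  0.045 0.259]
wrist 0.29 769 [0.1342 0.0067 0.299 ] 0.131 [0.141 0.044 0.3  ]
wrist 0.3 537 [0.1359 0.0067 0.3006] 0.132 [0.14  0.044 0.303]
scene 0.2 106 [ 0.117  -0.0011  0.2048] 0.113 [0.121 0.044 0.21 ]
scene 0.21 102 [0.1187 0.0011 0.2149] 0.112 [0.124 0.045 0.22 ]
scene 0.22 105 [ 0.1212 -0.002   0.2244] 0.117 [0.125 0.044 0.23 ]
scene 0.23 108 [1.241e-01 1.000e-04 2.353e-01] 0.119 [0.129 0.044 0.24 ]
scene 0.24 98 [ 0.1253 -0.0027  0.2455] 0.122 [0.129 0.044 0.25 ]
scene 0.25 100 [ 0.1267 -0.0006  0.2543] 0.121 [0.135 0.044 0.259]
scene 0.29 89 [ 0.1349 -0.0031  0.2974] 0.131 [0.144 0.045 0.3  ]
scene 0.3 29 [ 0.1374 -0.0017  0.3009] 0.134 [0.141 0.038 0.302]
```

```bash
python3 -m pendant '[0.8,2,2,0, 1.6,3.7,4,0, 1.6,3.7,6,0, 1.6,3.7,8,0, 1.6,3.7,10,0, 1.6,3.7,11.5,0, 1.6,3.7,12.3,0, 1.6,3.7,12.3,0]' 33
python3 -m pendant '[0,0,0,0, 0,0,0,0, 0,0,0,0, 0,0,0,0]' 0
python3 -c "
import numpy as np
for t in np.r_[np.arange(1.8,.66,-.05),.66,.64,.62,.60]: print(round(t,2),'%.1f %.1f'%(-20*(np.cos(t)-np.cos(1.8)),-20*(np.sin(t)-np.sin(1.8))),end='; ')"
```

```text
t: 39.08
eef_pos: [0.6963, -0.0708, 0.2948]
orientation: [-2.104, -2.332, 0.0]
wrist_force: [-0.2, 1.1, -0.1]
opening: 0.33
finger_force: 0.0
t: 39.58
eef_pos: [0.6968, -0.0708, 0.2957]
orientation: [2.104, 2.332, 0.001]
wrist_force: [1.1, 0.4, 4.0]
opening: 0.099
finger_force: 30.0
1.8 -0.0 -0.0; 1.75 -1.0 -0.2; 1.7 -2.0 -0.4; 1.65 -3.0 -0.5; 1.6 -4.0 -0.5; 1.55 -5.0 -0.5; 1.5 -6.0 -0.5; 1.45 -7.0 -0.4; 1.4 -7.9 -0.2; 1.35 -8.9 -0.0; 1.3 -9.9 0.2; 1.25 -10.9 0.5; 1.2 -11.8 0.8; 1.15 -12.7 1.2; 1.1 -13.6 1.7; 1.05 -14.5 2.1; 1.0 -15.4 2.6; 0.95 -16.2 3.2; 0.9 -17.0 3.8; 0.85 -17.7 4.5; 0.8 -18.5 5.1; 0.75 -19.2 5.8; 0.7 -19.8 6.6; 0.66 -20.3 7.2; 0.64 -20.6 7.5; 0.62 -20.8 7.9; 0.6 -21.1 8.2;
```

```bash
python3 -m pendant '[0,-1,-0.2,0, 0,-2,-0.4,0, 0,-3,-0.5,0, 0,-4,-0.5,0, 0,-5,-0.5,0, 0,-6,-0.5,0, 0,-7,-0.4,0, 0,-7.9,-0.2,0, 0,-8.9,0,0, 0,-9.9,0.2,0]'
python3 -m pendant '[0,-1,0.3,0, 0,-1.9,0.6,0, 0,-2.8,1,0, 0,-3.7,1.5,0, 0,-4.6,1.9,0, 0,-5.5,2.4,0, 0,-6.3,3,0, 0,-7.1,3.6,0, 0,-7.8,4.3,0, 0,-8.6,4.9,0]'
python3 -m pendant '[0,-0.35,0.35,0, 0,-0.7,0.7,0, 0,-1,1.1,0, 0,-1.3,1.5,0, 0,-1.5,1.7,0, 0,-1.7,1.9,0, 0,-1.7,1.9,0]'
```

```text
t: 40.83
eef_pos: [0.5971, -0.081, 0.2927]
orientation: [-2.104, -2.333, 0.001]
wrist_force: [2.3, -0.8, -3.6]
opening: 0.103
finger_force: 30.0
t: 42.08
eef_pos: [0.5122, -0.0897, 0.2437]
orientation: [2.104, 2.332, 0.001]
wrist_force: [10.0, 1.3, -10.4]
opening: 0.104
finger_force: 30.0
t: 42.95
eef_pos: [0.4957, -0.0915, 0.2251]
orientation: [2.104, 2.332, 0.001]
wrist_force: [4.8, 1.7, -4.5]
opening: 0.101
finger_force: 30.0
```

```bash
python3 -m pendant '[0,-0.08,0.1,0, 0,-0.15,0.2,0, 0,-0.22,0.3,0, 0,-0.3,0.4,0, 0,-0.3,0.4,0]'
python3 -m pendant '[0,-0.08,0.1,0, 0,-0.15,0.2,0, 0,-0.15,0.2,0]'
```

```text
t: 43.58
eef_pos: [0.4926, -0.0918, 0.2211]
orientation: [2.104, 2.333, 0.0]
wrist_force: [4.5, 2.2, -3.8]
opening: 0.099
finger_force: 30.0
t: 43.95
eef_pos: [0.4919, -0.0919, 0.2201]
orientation: [2.103, 2.332, 0.002]
wrist_force: [4.7, 4.9, 6.8]
opening: 0.101
finger_force: 30.0
```

```bash
python3 -m pendant '[0,0,0,0, 0,0,0,0, 0,0,-0.5,0, 0,0,-1.5,0, 0,0,-3,0, 0,0,-6,0, 0,-4,-10,0, 0,-7,-12,0, 0,-7,-12,0]' 23
python3 - <<'E'
from h import *
for n in("wrist","scene"):
    C=cam(n);p,D=env.capture(n);cv2.imwrite(f"pics/z{n}.png",p[:,:,::-1])
    vs,us=np.mgrid[0:420,0:560];K,T=C
    d=np.stack([(us-K[0,2])/K[0,0],-(vs-K[1,2])/K[1,1],-np.ones(us.shape)],-1)@T[:3,:3].T
    W=(T[:3,3]+d*D[...,None])[D>0];e=W-np.array([.5615,-.0845,0])
    V=np.c_[e[:,0]*.9945+e[:,1]*.1045,-e[:,0]*.1045+e[:,1]*.9945,e[:,2]]
    b=V[(abs(V[:,1])<.04)&(V[:,0]>-.09)&(V[:,0]<-.05)&(V[:,2]>.18)&(V[:,2]<.26)]
    if len(b): print(n,"bar",len(b),np.median(b,0).round(4),b[:,2].max())
    s=V[(abs(V[:,1])<.05)&(V[:,0]>-.03)&(V[:,0]<.08)&(V[:,2]>.1)&(V[:,2]<.25)]
    if len(s): a=np.polyfit(s[:,0],s[:,2],1);print(n,"shield slope angle",np.arctan(-a[0]),len(s))
    t=W[(abs(W[:,0]-.42)<.3)&(W[:,2]>.0)]
E
```

```text
t: 45.08
eef_pos: [0.421, -0.0995, 0.3417]
orientation: [2.102, 2.329, 0.003]
wrist_force: [0.3, 0.3, -0.4]
opening: 0.234
finger_force: 0.0
wrist bar 1171 [-0.0713  0.0048  0.2242] 0.22705830037899338
wrist shield slope angle 0.6411523091439201 7430
scene bar 106 [-0.0698 -0.0017  0.2232] 0.2275426508268722
scene shield slope angle 0.6422446946779967 162
```

The shield rests at 0.64 rad on the stay and the arm is clear, so I hand in.

```bash
python3 -c "
from cell import env
print(env.hand_in())"
```

```text
the job is handed in; nothing more can be done
None
```

The job is handed in at about 45 s of the 72 s: diffuser seated on the window, dish within about 1.5 mm of its centre, stay at its stop, and the shield resting on it at 0.64 rad, though I did no final check of the dish or the other loose things after lowering the shield.

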